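Run the spindle through a new label roll in the bench dispenser

ROBOT

A 6-joint arm with a two-finger parallel gripper is mounted at the origin on the work surface. World frame = base frame: x ahead of the robot, y to its left, z up, the work surface at z = 0. Lengths are in m, angles in rad, forces in N, time in s.
With the tool pointing down it reaches from about 0.3 to 0.775 m from the base axis. Payload 14.6 kg.
Tool frame: the origin (TCP) lies midway between the tips of the shut fingers; the grasp point (between the pads) lies 19 mm behind it (tcp_to_grasp is the distance from the TCP to the grasp point, in m); z points along the fingers, y is the line along which they close (so a half turn about z gives the same grasp; the last joint's range is limited). The gripper opens to 94 mm and grips with 3 to 60 N. Pads are 16 mm wide; open, the fingers measure 119 mm over their backs; the gripper's body (75 mm by 177 mm) begins 78 mm behind the grasp point.
Start: joints at [-1.326, 0.3, 1.521, -0, 1.321, -0.067], TCP at [0.169, -0.523, 0.205] pointing down, gripper open.
Joint ranges: [-3.03, 3.03], [-0.79, 2.21], [0.23, 2.52], [-1.04, 4.18], [0, 3.07], [-2.55, 2.55]. Speed limits (rad/s): [2.22, 2.22, 2.57, 3.14, 3.14, 3.14].

INTERFACE

Orientations are given as [roll, pitch, yaw] about the fixed x, y, z axes, in that order (R = Rz(yaw) Ry(pitch) Rx(roll)).
In Python, from station import * gives the robot as it stands.
- The arm moves only by the tool send_rows, never from a script. Its argument "motion" is a list of rows, each a list of 3 entries, a list of its own where there are three numbers: the shift along the tool's x, y, z in units of 0.03 m (1.0 is 0.03 m), then the turn, a rotation vector about the tool's x, y, z in units of 0.12 rad (1.0 is 0.12 rad), then the opening, from -1 (shut) to 1 (fully open). In form: [[[x, y, z], [rx, ry, rz], grip], ...]. A call has 1 to 12 rows; each row shifts and turns the commanded pose from where the row before left it, along the tool's axes as they then stand; what a row does not reach is not made up. A row lasts 1/10 s, in which the tool goes at most 50 mm and 8.59 degrees, less where a joint would pass 70% of its speed; a pose out of reach is approached as far as the arm can. A call with a number of a shift or a turn outside -1 to 1 is refused whole. A call with a gripper value outside its range is refused whole. The fingers move at their own pace and stop on an object; "squeeze" is the grip in N (left out, the last holds). Time passes only in rows, so rows that do not move let the fingers close. It gives the time, the measured TCP pose, the force, the opening and the grip force at its end, in the units of the state.
- get_obs(): the state, without advancing time (a new reading comes with each control period).
- camera(name): name is "scene" or "top"; returns a dict with "pixels" (384x512x3 uint8, red, green, blue), "depth" (384x512 float32, m along the optical axis (not along the pixel's ray), 0 where there is no reading), "fx", "fy", "cx", "cy" (pixels), "rvec" (rotation vector, rad) and "tvec" (3), from world to camera coordinates, as OpenCV has them. Camera axes: x right, y down, z forward; pixel columns grow to the right and rows downward; lengths in m; the calibration is good to about 2 mm. A picture is of the moment at which its call begins.
- hand_in(): hands the job in; it is judged then, once.
The state is a dict: "time_s": time; "qpos": joint angles; "joint_vel": joint speeds; "tau": joint torques, N m; "ee_pos": TCP position; "eef_rot": TCP orientation; "force": force on the tool from outside, world axes, zero at the start; "moment": the same for the moment, N m; "grip_width": finger opening in m; "grip_force": force on a finger pad.
Only numpy, scipy, OpenCV 4.12 (cv2) and the standard library are available. Lean on these libraries where they do the work, as an engineer would, in place of code of your own. Each camera call takes 0.05 s, during which the arm holds its last target. There are 200 camera calls.

TASK

A new roll of labels has been set down in the bench dispenser, with the spindle drawn back to make room. Run the spindle in through the core of the roll and on through the small hole of the far bearing plate, all the way until its collar is home against the brass bush. Leave the parcel, the tape and the stamp where they are.

Things in the scene. Friction and masses are not known exactly. Their poses are not given: they have to be found in the camera images.
- dispenser: Grey steel label dispenser, screwed down. Origin: centre of the underside of its base (150 x 170 mm). y runs along the spindle axis from near to far cheek, z up; axis at x = 0, z = 85. Cheeks 110 wide, tops at z = 108. Space for the roll from y = -48 to 48; two 10 mm tie bars along y at x = -30 and 30, z = 26, carry it. The far cheek (y = 53 to 56) has a 28 x 35 mm window.
- bush_mouth (a point): Centre of the mouth of the near cheek's round brass bush (y = -92, z = 85 in the dispenser). The bush, 36 mm outside, plain bore 21.6, runs from here to y = -48. The spindle's 20 mm shaft rocks in this play, so its nose can swing some 4 mm up, down and sideways at the far end.
- spindle: Loose steel spindle, 220 mm, 160 g, greased shaft. Origin: on its axis at the collar's inner face; +y to the nose; may spin about y. Shaft 20 dia. to y = 129, taper to 10 dia. at 139, 10 dia. to 150, edge chamfered 0.7. Handle: black collar 38 dia., y = 0 to -6; red grip 30 dia. to y = -38; black tail 18 dia. to -70. Home: collar on the bush mouth (origin at the dispenser's y = -92).
- spindle_tip (a point): Centre of the nose's end, y = 150 on the spindle. Starts near the near cheek's inner face (spindle origin about y = -194 in the dispenser); home, at y = 58. The FAR HOLE, plain, 11.5 mm, is in a dark bearing plate 76 x 34 x 5 (inner face y = 48) clamped by hand over the window: x = 0, but its height varies, z = 86.5 to 89, is not reported and must be felt for.
- grip_end (a point): Centre of the handle's flat end, y = -70 on the spindle. Drawn out, it hangs up to 25 mm below the axis and levels as it goes in (push of 3 to 18 N). Under the roll, the nose hangs 2 to 4 mm low and strikes the plate (origin at y = -102). Pressing the tail 1 to 4 mm down (3 to 13 N) raises nose and roll past the hole, to 4 mm high; eased off under a light push, the nose slides down the plate.
- roll: Loose roll of white labels, 100 mm dia., 80 wide, about 340 g; brown core with a 40 mm bore. Origin: its centre; y is the core's axis. It rests on the tie bars, axis along the dispenser's y, the top of its bore 7.5 mm above the spindle axis, 2.5 mm lower than the top of the level shaft: the nose goes in under the top of the bore and the taper lifts the roll when pushed.
- parcel: Loose brown cardboard parcel 150 x 100 x 70 mm, a bystander. Origin: centre of its underside.
- tape: Loose roll of brown packing tape lying flat, 100 mm dia., 48 high, a bystander. Origin: centre of its underside.
- stamp: Loose hand stamp, black base 60 x 30 mm, wooden handle, 74 high, a bystander. Origin: centre of its underside.
There are look-alikes about, which are no part of the job. What is meant by the spindle is not green or purple, and is the smaller of those in its own colour.

How it is judged:
By the outcome, as a careful person would: the job done as asked, in the order asked, and still so for the second after the job is handed in, with the robot touching nothing.
It also fails if it takes over 51 s, if anything falls off the work surface, if the arm or the gripper's body presses on something with over 40 N, if the wrist force passes 120 N, or if a joint passes its speed limit or range.

## Working session

There is one attempt and no reset: what is moved stays moved. The work goes in short steps, Python scripts to look and compute and a tool call to move; the robot and the scene stay as the last step left them, time stands still between calls to the robot, and variables do not carry over. Pictures are saved under pics/ and viewed, at most 10 in all, crops included, and the job is handed in when it is done.

Besides the shell and the picture viewer there is one more tool, called after "Request:" as name([rows], argument=value, ...), one row to a line, values as JSON. send_rows: Moves the arm, as the interface text tells. Its arguments: {"type":"object","properties":{"motion":{"type":"array"},"squeeze":{"type":"number"}},"required":["motion"]}

```bash
mkdir -p pics; cat > h.py <<'E'
from station import *
import numpy as np, cv2
from scipy.spatial.transform import Rotation as R
def pts(c):
    v,u=np.mgrid[0:384,0:512]; d=c["depth"]
    P=np.stack([(u-c["cx"])/c["fx"]*d,(v-c["cy"])/c["fy"]*d,d],-1)
    M=R.from_rotvec(np.ravel(c["rvec"])).as_matrix()
    return (P-np.ravel(c["tvec"]))@M
E
python3 - <<'E'
from h import *
o=get_obs(); print(o)
for n in("scene","top"):
    c=camera(n); np.save(n+".npy",c,allow_pickle=True)
    cv2.imwrite(f"pics/{n}0.png",cv2.resize(c["pixels"][:,:,::-1],(768,576)))
    print(n,c["fx"],-R.from_rotvec(np.ravel(c["rvec"])).as_matrix().T@np.ravel(c["tvec"]))
E
```

```text
{'time_s': 0.0, 'qpos': array([-1.32557714e+00,  3.00478445e-01,  1.52159635e+00,  1.12808965e-05,
        1.32067696e+00, -6.65701208e-02]), 'joint_vel': array([ 0.00021002,  0.00054807, -0.00049136,  0.00039212,  0.0006464 ,
       -0.00179769]), 'tau': array([ 2.26322649e-03, -5.31804550e+01, -3.52736878e+01,  7.08976644e-02,
        2.43814825e-02, -1.01739654e-04]), 'ee_pos': array([ 0.1686708 , -0.52322138,  0.20487584]), 'eef_rot': array([-3.14043685e+00, -8.80068233e-05,  3.11786455e-01]), 'force': array([ 0.88038399,  0.09914132, -0.08627509]), 'moment': array([-0.00531256, -0.05441358, -0.00581701]), 'grip_force': 0.0, 'grip_width': 0.0941365290336859}
scene 465.04340697424755 [ 1.12253243 -0.92831418  1.12496098]
top 363.8293382885462 [ 0.37719878 -0.06564851  1.32070203]
```

View pics/scene0.png

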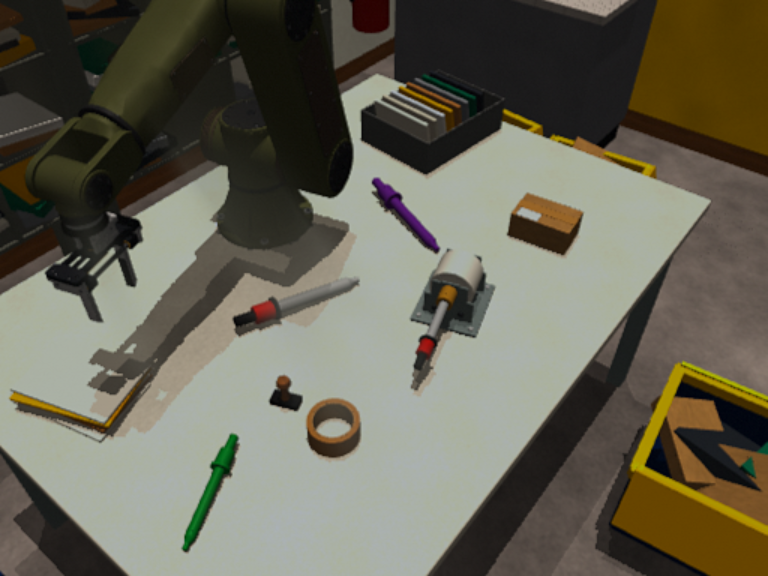

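View pics/top0.png

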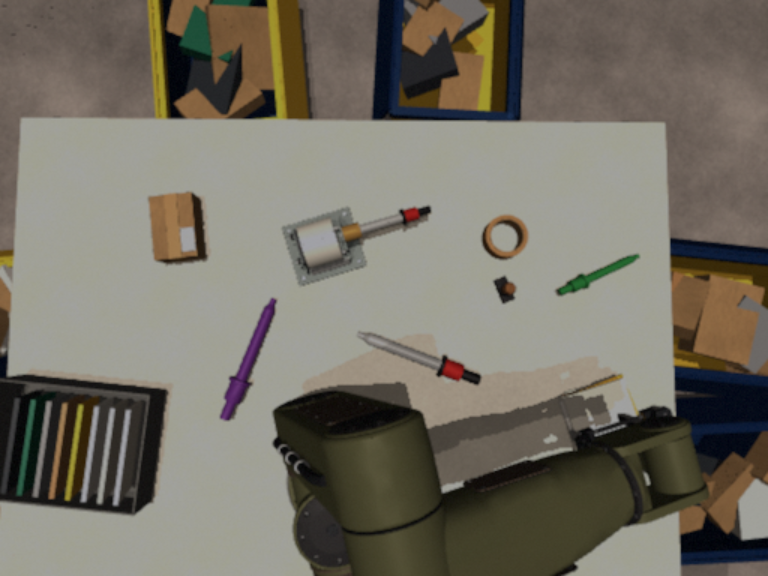

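Scene view (768x576): candidates are the spindle in the dispenser with red grip (426,347), a larger red/silver one lying on the table (263,312), purple (405,213) and green (212,490). In the top view they are at (412,215), (453,370), (250,360) and (598,275). I choose the smaller red one, the one in the dispenser.

```bash
python3 - <<'E'
from h import *
T=np.load("top.npy",allow_pickle=True).item(); S=np.load("scene.npy",allow_pickle=True).item()
crop=np.hstack([cv2.resize(T["pixels"][125:200,180:295],(460,300),interpolation=2),cv2.resize(S["pixels"][155:265,265:340],(300,440),interpolation=2)[:300]]) if 0 else None
a=cv2.resize(T["pixels"][125:200,180:295],None,fx=4,fy=4,interpolation=2);b=cv2.resize(S["pixels"][155:265,260:340],None,fx=4,fy=4,interpolation=2)
im=np.zeros((440,a.shape[1]+b.shape[1],3),np.uint8);im[:300,:a.shape[1]]=a;im[:,a.shape[1]:]=b
cv2.imwrite("pics/crop.png",im[:,:,::-1])
for n,c,roi in(("top",T,(120,205,180,300)),("scene",S,(150,270,255,345))):
    P=pts(c);px=c["pixels"].astype(int);hsv=cv2.cvtColor(c["pixels"],cv2.COLOR_RGB2HSV).astype(int)
    m=np.zeros((384,512),bool);m[roi[0]:roi[1],roi[2]:roi[3]]=1
    H,Sx,V=hsv[...,0],hsv[...,1],hsv[...,2]
    ok=m&(c["depth"]>0)
    red=ok&((H<6)|(H>174))&(Sx>150)&(V>60)
    brass=ok&(H>8)&(H<25)&(Sx>120)&(P[...,2]>.06)
    white=ok&(P[...,2]>.1)&(Sx<60)
    base=ok&(P[...,2]<.02)&(P[...,2]>.005)
    for k,q in(("red",red),("brass",brass),("hi",ok&(P[...,2]>.1)),("base",base)):
        X=P[q]
        if len(X)>5:
            print(n,k,len(X),X.mean(0).round(4),X.min(0).round(3),X.max(0).round(3),"px",np.argwhere(q).mean(0).round(0))
            if k=="base":
                r=cv2.minAreaRect((X[:,:2]*1000).astype(np.float32));print(r)
    # shaft/handle points
    q=ok&(P[...,2]>.035)&(P[...,1]<P[brass][:,1].min()-.005)
    X=P[q];u,s,v=np.linalg.svd(X-X.mean(0));print(n,"spindle outside",len(X),X.mean(0).round(4),v[0].round(3),X.min(0).round(3),X.max(0).round(3))
E
```

```text
top red 71 [ 0.6202 -0.1597  0.0885] [ 0.605 -0.177  0.08 ] [ 0.635 -0.142  0.099] px [143. 274.]
top brass 108 [ 0.5763 -0.0236  0.1009] [ 0.559 -0.044  0.089] [ 0.597 -0.003  0.11 ] px [155. 234.]
top hi 775 [0.5541 0.0423 0.115 ] [ 0.502 -0.047  0.1  ] [0.608 0.108 0.132] px [160. 214.]
top base 1426 [ 0.5541 -0.0023  0.0084] [ 0.411 -0.258  0.005] [0.722 0.178 0.02 ] px [165. 229.]
((565.934814453125, -40.58558654785156), (308.8844299316406, 436.41595458984375), 0.3784657418727875)
top spindle outside 309 [ 0.6094 -0.1284  0.0865] [-0.301  0.951  0.068] [ 0.576 -0.206  0.063] [ 0.64  -0.05   0.099]
scene red 89 [ 0.6243 -0.1591  0.0868] [ 0.605 -0.175  0.076] [ 0.638 -0.139  0.096] px [230. 284.]
scene brass 139 [ 0.5818 -0.0254  0.0986] [ 0.55  -0.046  0.07 ] [ 0.602 -0.     0.111] px [197. 298.]
scene hi 707 [0.5638 0.034  0.1144] [ 0.502 -0.054  0.1  ] [0.611 0.111 0.131] px [181. 304.]
scene base 1927 [0.5595 0.0373 0.0081] [ 0.26  -0.269  0.005] [0.805 0.36  0.02 ] px [205. 301.]
((564.7530517578125, 48.0545654296875), (334.3280029296875, 560.9256591796875), 38.52479553222656)
scene spindle outside 354 [ 0.6166 -0.1364  0.0855] [ 0.303 -0.948 -0.098] [ 0.58  -0.206  0.06 ] [ 0.643 -0.051  0.101]
```

View pics/crop.png

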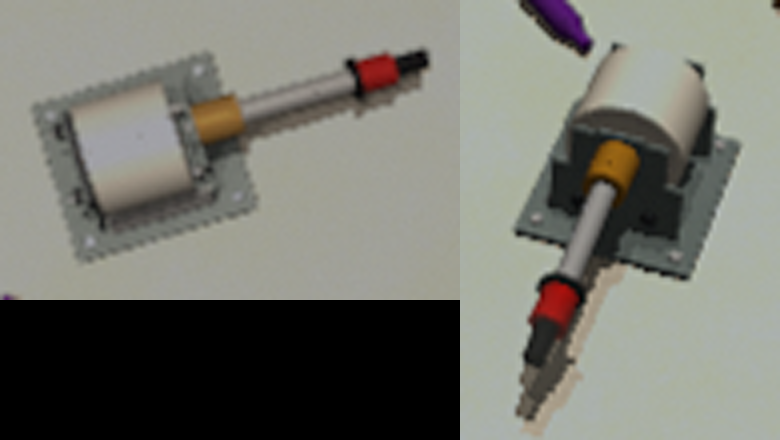

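The crop confirms it: the small red-gripped spindle sits in the brass bush, with collar (355,75) and tail (425,60). Next I fit the axis.

```bash
cat > fit.py <<'E'
from h import *
from scipy.optimize import least_squares
def masks(c,roi):
    P=pts(c);hsv=cv2.cvtColor(c["pixels"],cv2.COLOR_RGB2HSV).astype(int);H,Sx,V=[hsv[...,i] for i in range(3)]
    m=np.zeros((384,512),bool);m[roi[0]:roi[1],roi[2]:roi[3]]=1;m&=c["depth"]>0
    er=lambda q:cv2.erode(q.astype(np.uint8),np.ones((3,3)))>0
    brass=m&(H>8)&(H<25)&(Sx>120)&(P[...,2]>.08)
    red=m&((H<6)|(H>174))&(Sx>150)&(V>60)
    roll=m&(P[...,2]>.111)
    shaft=m&(P[...,2]>.08)&(Sx<60)&(P[...,1]<-.055)&(P[...,1]>-.125)
    return P[er(brass)],P[er(roll)],P[er(shaft)],P[er(red)]
def axisd(X,x0,t,z0,s=0):  # axis through (x0,0,z0), dir (-sin t,cos t,s)
    d=np.array([-np.sin(t),np.cos(t),s]);d/=np.linalg.norm(d)
    w=X-[x0,0,z0];return np.linalg.norm(w-np.outer(w@d,d),axis=1)
E
python3 - <<'E'
from fit import *
for n,roi in(("top",(120,205,180,300)),("scene",(150,270,255,345))):
    c=np.load(n+".npy",allow_pickle=True).item()
    B,W,S,Rd=masks(c,roi)
    f=lambda p:np.r_[axisd(B,p[0],p[1],p[2])-.018,axisd(W,p[0],p[1],p[3])-.05]
    r=least_squares(f,[.57,.3,.085,.0725],loss="soft_l1",f_scale=.001)
    print(n,len(B),len(W),"x0,yaw,zb,zr",r.x.round(4),"rms",np.sqrt(np.mean(r.fun**2)).round(4))
    t=r.x[1];d=np.array([-np.sin(t),np.cos(t),0]);
    print(" along: bush",np.percentile(B@d,[0,2,98,100]).round(4),"roll",np.percentile(W@d,[0,2,98,100]).round(4),"red",np.percentile(Rd@d,[0,2,98,100]).round(4))
    for k,X,rad in(("bush only",B,.018),("shaft",S,.010),("red",Rd,.015)):
        q=least_squares(lambda p:axisd(X,p[0],p[1],p[2],p[3])-rad,[r.x[0],t,.085,0.],loss="soft_l1",f_scale=.001)
        m=X.mean(0);
        print(" ",k,len(X),q.x.round(4),q.cost, "mean",m.round(4),"z at mean",(q.x[2]+q.x[3]*m[1]/np.cos(q.x[1])).round(4),"x at mean",(q.x[0]-np.tan(q.x[1])*m[1]).round(4))
E
```

```text
top 62 356 x0,yaw,zb,zr [0.5702 0.312  0.0861 0.0746] rms 0.0022
 along: bush [-0.2138 -0.2132 -0.186  -0.1857] roll [-0.1597 -0.1584 -0.0894 -0.0881] red [-0.3553 -0.3541 -0.3317 -0.3305]
  bush only 62 [ 0.5719  0.2658  0.0858 -0.0172] 5.682132441503254e-05 mean [ 0.5759 -0.0237  0.1025] z at mean 0.0862 x at mean 0.5784
  shaft 60 [0.5786 0.2293 0.0929 0.1238] 6.72989658689321e-05 mean [ 0.5969 -0.0885  0.0906] z at mean 0.0816 x at mean 0.5993
  red 35 [0.5109 0.609  0.0931 0.0908] 3.637641337567309e-05 mean [ 0.6202 -0.16    0.0894] z at mean 0.0754 x at mean 0.6225
scene 73 294 x0,yaw,zb,zr [0.5716 0.3144 0.0874 0.0753] rms 0.0022
 along: bush [-0.2223 -0.2206 -0.1856 -0.1824] roll [-0.1665 -0.1635 -0.0875 -0.0839] red [-0.3577 -0.3572 -0.3323 -0.3315]
  bush only 73 [ 0.5741  0.2184  0.0864 -0.0381] 7.514625102890251e-05 mean [ 0.583  -0.0251  0.1029] z at mean 0.0874 x at mean 0.5797
  shaft 53 [0.5678 0.3638 0.0903 0.0934] 5.745383900890529e-05 mean [ 0.6012 -0.0873  0.0911] z at mean 0.0816 x at mean 0.6011
  red 46 [ 0.5904  0.1944  0.0549 -0.1186] 4.893995078364648e-05 mean [ 0.6248 -0.1594  0.0881] z at mean 0.0741 x at mean 0.6218
```

Request:
send_rows([
  [[0.5,-0.2,0],[0,0,0],1],
  [[1,-0.38,0],[0,0,0],1],
  [[1,-0.38,0],[0,0,0],1],
  [[1,-0.38,0],[0,0,0],1],
  [[1,-0.38,0],[0,0,0],1],
  [[1,-0.38,0],[0,0,0],1],
  [[1,-0.38,0],[0,0,0],1],
  [[1,-0.38,0],[0,0,0],1],
  [[1,-0.38,0],[0,0,0],1],
  [[1,-0.38,0],[0,0,0],1],
  [[1,-0.38,0],[0,0,0],1],
  [[1,-0.38,0],[0,0,0],1],
])

```text
time_s: 1.3
ee_pos: [0.4579, -0.2906, 0.2054]
eef_rot: [-3.141, 0.0, 0.312]
force: [-0.2, 0.1, -0.3]
grip_width: 0.0941
grip_force: 0.0
```

Request:
send_rows([
  [[1,-0.38,0],[0,0,0],1],
  [[1,-0.38,0],[0,0,0],1],
  [[1,-0.38,0],[0,0,0],1],
  [[1,-0.38,0],[0,0,0],1],
  [[0.5,-0.2,0],[0,0,0],1],
  [[0,0,0],[0,0,-0.5],1],
  [[0,0,0],[0,0,-1],1],
  [[0,0,0],[0,0,-1],1],
  [[0,0,0],[0,0,-1],1],
  [[0,0,0],[0,0,-1],1],
  [[0,0,0],[0,0,-1],1],
])

```text
time_s: 2.4
ee_pos: [0.5691, -0.2018, 0.2053]
eef_rot: [-3.141, 0.0, 0.977]
force: [0.2, 0.7, 0.2]
grip_width: 0.0941
grip_force: 0.0
```

Request:
send_rows([
  [[0,0,0],[0,0,-1],1],
  [[0,0,0],[0,0,-1],1],
  [[0,0,0],[0,0,-1],1],
  [[0,0,0],[0,0,-1],1],
  [[0,0,0],[0,0,-1],1],
  [[0,0,0],[0,0,-1],1],
  [[0,0,0],[0,0,-1],1],
  [[0,0,0],[0,0,-0.5],1],
  [[0,0,0],[0,0,0],1],
  [[0,0,0],[0,0,0],1],
])

```text
time_s: 3.4
ee_pos: [0.5692, -0.202, 0.2054]
eef_rot: [-3.141, -0.0, 1.87]
force: [0.5, 0.8, -0.3]
grip_width: 0.0943
grip_force: 0.0
```

Request:
send_rows([
  [[0.2,0.53,0],[0,0,-0.11],1],
  [[0.2,0.53,0],[0,0,0],1],
  [[0.2,0.53,0],[0,0,0],1],
  [[0.2,0.54,0],[0,0,0],1],
  [[0,0,0.5],[0,0,0],1],
  [[0,0,0.8],[0,0,0],1],
  [[0,0,0.8],[0,0,0],1],
  [[0,0,0.8],[0,0,0],1],
  [[0,0,0.8],[0,0,0],1],
  [[0,0,0.4],[0,0,0],1],
  [[0,0,0],[0,0,0],1],
])

```text
time_s: 4.5
ee_pos: [0.6216, -0.1597, 0.0803]
eef_rot: [-3.139, -0.002, 1.884]
force: [-0.1, -0.4, -0.0]
grip_width: 0.0941
grip_force: 0.0
```

```bash
python3 - <<'E'
from h import *
a=[]
for n,r in(("top",(120,200,210,310)),("scene",(170,250,240,340))):
    c=camera(n);a.append(cv2.resize(c["pixels"][r[0]:r[1],r[2]:r[3],::-1],(400,320),interpolation=2))
cv2.imwrite("pics/g.png",np.hstack(a));o=get_obs();print(o["ee_pos"],o["eef_rot"],o["force"])
E
```

```text
[ 0.62301102 -0.15996491  0.08312666] [3.14102470e+00 4.61149440e-04 1.88448991e+00] [ 1.03103082  0.51778023 -0.55671037]
```

View pics/g.png

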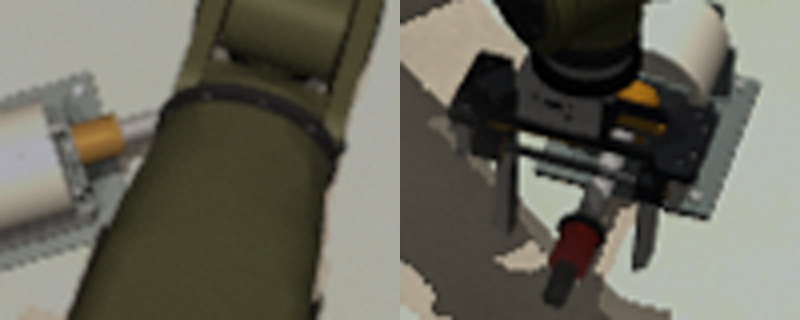

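The fingers straddle the red grip: tips at (510,225) and (640,260), grip at (578,245). I lower and close.

Request:
send_rows([
  [[0,0,0.5],[0,0,0],1],
  [[0,0,0.47],[0,0,0],1],
  [[0,0,0],[0,0,0],-1],
  [[0,0,0],[0,0,0],-1],
  [[0,0,0],[0,0,0],-1],
  [[0,0,0],[0,0,0],-1],
  [[0,0,0],[0,0,0],-1],
  [[0,0,0],[0,0,0],-1],
  [[0,0,0],[0,0,0],-1],
], squeeze=30)

```text
time_s: 5.5
ee_pos: [0.623, -0.1596, 0.0535]
eef_rot: [3.141, 0.0, 1.885]
force: [-0.4, -0.2, -0.1]
grip_width: 0.0413
grip_force: 0.0
```

Request:
send_rows([
  [[0,0,0],[0,0,0],-1],
  [[0,0,0],[0,0,0],-1],
  [[0,0,0],[0,0,0],-1],
  [[0,0,0],[0,0,0],-1],
])

```text
time_s: 5.9
ee_pos: [0.623, -0.1597, 0.0534]
eef_rot: [3.142, 0.0, 1.885]
force: [-0.4, 0.9, 0.6]
grip_width: 0.0294
grip_force: 30.0
```

Request:
send_rows([
  [[0,0,-0.1],[0,-0.19,0],-1],
  [[0,0,-0.1],[0,-0.19,0],-1],
  [[0,0,-0.1],[0,-0.19,0],-1],
  [[0,0,-0.1],[0,-0.18,0],-1],
  [[0,0,0],[0,0,0],-1],
  [[0,0,0],[0,0,0],-1],
])

```text
time_s: 6.5
ee_pos: [0.6228, -0.159, 0.0654]
eef_rot: [3.142, 0.09, 1.885]
force: [1.1, -0.5, -1.0]
grip_width: 0.0293
grip_force: 30.0
```

```bash
cat > st.py <<'E'
from h import *
o=get_obs();M=R.from_euler("xyz",o["eef_rot"]).as_matrix()
t=.3135;d=np.array([-np.sin(t),np.cos(t),0]);l=np.array([np.cos(t),np.sin(t),0])
g=o["ee_pos"]-.019*M[:,2]
print("grasp along(from mouth) %.4f lat %.4f z %.4f"%(g@d+.2195+.022-.092+.0,g@l-.571*np.cos(t),g[2]),"F along %.1f lat %.1f z %.1f"%(o["force"]@d,o["force"]@l,o["force"][2]),"mom tool",(M.T@o["moment"]).round(2),o["eef_rot"].round(4),o["time_s"])
E
python3 st.py
```

```text
grasp along(from mouth) -0.1921 lat 0.0002 z 0.0843 F along -0.8 lat 0.9 z -1.0 mom tool [-0.13  0.05  0.03] [3.1415 0.0898 1.8853] 6.5
```

Request:
send_rows([
  [[0.2,0,-0.018],[0,0,0],-1],
  [[0.2,0,-0.018],[0,0,0],-1],
  [[0.2,0,-0.018],[0,0,0],-1],
  [[0.2,0,-0.018],[0,0,0],-1],
  [[0.2,0,-0.018],[0,0,0],-1],
  [[0,0,0],[0,0,0],-1],
])

```text
time_s: 7.1
ee_pos: [0.6133, -0.1297, 0.0653]
eef_rot: [-3.141, 0.09, 1.886]
force: [-0.5, 1.5, -0.1]
grip_width: 0.0291
grip_force: 30.0
```

```bash
python3 st.py
```

```text
grasp along(from mouth) -0.1613 lat 0.0002 z 0.0843 F along 1.6 lat -0.0 z -0.1 mom tool [-0.13  0.37  0.08] [-3.1415  0.0896  1.8857] 7.1
```

Request:
send_rows([
  [[0.2,0,-0.018],[0,0,0],-1],
  [[0.2,0,-0.018],[0,0,0],-1],
  [[0.2,0,-0.018],[0,0,0],-1],
  [[0.2,0,-0.018],[0,0,0],-1],
  [[0.2,0,-0.018],[0,0,0],-1],
  [[0,0,0],[0,0,0],-1],
])

```text
time_s: 7.7
ee_pos: [0.6039, -0.101, 0.0653]
eef_rot: [-3.141, 0.089, 1.886]
force: [-0.1, 2.5, -1.2]
grip_width: 0.0295
grip_force: 30.0
```

```bash
python3 st.py
```

```text
grasp along(from mouth) -0.1311 lat 0.0002 z 0.0842 F along 2.5 lat 0.7 z -1.2 mom tool [-0.22  0.37  0.03] [-3.1414  0.0894  1.8857] 7.7
```

Request:
send_rows([
  [[0.2,0,-0.018],[0,0,0],-1],
  [[0.2,0,-0.018],[0,0,0],-1],
  [[0.2,0,-0.018],[0,0,0],-1],
  [[0,0,0],[0,0,0],-1],
])

```text
time_s: 8.1
ee_pos: [0.5983, -0.0838, 0.0653]
eef_rot: [-3.141, 0.089, 1.886]
force: [0.4, 2.4, -0.1]
grip_width: 0.0295
grip_force: 30.0
```

```bash
python3 - <<'E'
from h import *
exec(open("st.py").read())
c=camera("scene");cv2.imwrite("pics/r.png",cv2.resize(c["pixels"][150:250,250:350,::-1],(500,500),interpolation=2))
E
```

```text
grasp along(from mouth) -0.1131 lat 0.0002 z 0.0842 F along 2.2 lat 1.1 z -0.1 mom tool [-0.24  0.34  0.12] [-3.1414  0.0895  1.8856] 8.1
```

View pics/r.png

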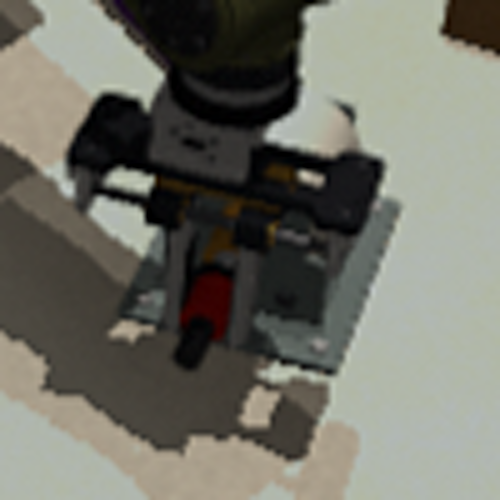

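The grip at (208,300) is close behind the bush, so the spindle has gone in. I now feel for the plate.

Request:
send_rows([
  [[0.07,0,-0.006],[0,0,0],-1],
  [[0.07,0,-0.006],[0,0,0],-1],
  [[0.07,0,-0.006],[0,0,0],-1],
  [[0.07,0,-0.006],[0,0,0],-1],
  [[0,0,0],[0,0,0],-1],
])

```text
time_s: 8.65
ee_pos: [0.5959, -0.0765, 0.0653]
eef_rot: [3.142, 0.09, 1.885]
force: [0.7, 1.7, -1.1]
grip_width: 0.0293
grip_force: 30.0
```

```bash
python3 st.py
```

```text
grasp along(from mouth) -0.1053 lat 0.0001 z 0.0842 F along 1.4 lat 1.2 z -1.1 mom tool [-0.27  0.06  0.04] [3.1416 0.0898 1.8851] 8.65
```

Request:
send_rows([
  [[0.05,0,-0.0045],[0,0,0],-1],
  [[0.05,0,-0.0045],[0,0,0],-1],
  [[0,0,0],[0,0,0],-1],
])

```text
time_s: 8.95
ee_pos: [0.5955, -0.075, 0.0656]
eef_rot: [3.141, 0.092, 1.885]
force: [3.4, -10.2, -1.8]
grip_width: 0.0292
grip_force: 30.0
```

```bash
python3 st.py
```

```text
grasp along(from mouth) -0.1038 lat 0.0001 z 0.0845 F along -10.8 lat 0.1 z -1.8 mom tool [-0.14 -1.82  0.05] [3.1409 0.0922 1.8847] 8.95
```

Request:
send_rows([
  [[-0.1,0,0.009],[0,0,0],-1],
  [[0,0,0.03],[0,0.1,0],-1],
  [[0,0,0.03],[0,0.1,0],-1],
  [[0,0,0.03],[0,0.1,0],-1],
  [[0,0,0],[0,0,0],-1],
])

```text
time_s: 9.45
ee_pos: [0.5963, -0.0767, 0.063]
eef_rot: [3.141, 0.053, 1.885]
force: [-1.9, 3.7, 5.7]
grip_width: 0.0291
grip_force: 30.0
```

```bash
python3 st.py
```

```text
grasp along(from mouth) -0.1064 lat 0.0004 z 0.0820 F along 4.1 lat -0.6 z 5.7 mom tool [ 0.05  0.5  -0.02] [3.141  0.0527 1.8849] 9.45
```

Request:
send_rows([
  [[0,0,0.03],[0,0.05,0],-1],
  [[0,0,0],[0,0,0],-1],
])

```text
time_s: 9.65
ee_pos: [0.5963, -0.0767, 0.0623]
eef_rot: [3.141, 0.047, 1.885]
force: [-2.8, 3.0, 7.9]
grip_width: 0.0291
grip_force: 30.0
```

```bash
python3 st.py
```

```text
grasp along(from mouth) -0.1065 lat 0.0004 z 0.0813 F along 3.7 lat -1.7 z 7.9 mom tool [ 0.14  0.58 -0.06] [3.1408 0.047  1.8851] 9.65
```

Request:
send_rows([
  [[0,0,0.04],[0,0.03,0],-1],
  [[0,0,0],[0,0,0],-1],
])

```text
time_s: 9.85
ee_pos: [0.5965, -0.0768, 0.0617]
eef_rot: [3.14, 0.044, 1.885]
force: [-5.3, 3.9, 13.6]
grip_width: 0.029
grip_force: 30.0
```

```bash
python3 st.py
```

```text
grasp along(from mouth) -0.1066 lat 0.0005 z 0.0807 F along 5.3 lat -3.9 z 13.6 mom tool [ 0.48  0.82 -0.07] [3.1405 0.0437 1.8852] 9.85
```

Request:
send_rows([
  [[0,-0.02,0],[0,0,0],-1],
  [[0,0,0],[0,0,0],-1],
])

```text
time_s: 10.05
ee_pos: [0.5963, -0.0768, 0.0618]
eef_rot: [3.139, 0.044, 1.885]
force: [-2.4, 5.9, 11.2]
grip_width: 0.0292
grip_force: 30.0
```

```bash
python3 st.py
```

```text
grasp along(from mouth) -0.1066 lat 0.0003 z 0.0808 F along 6.4 lat -0.5 z 11.2 mom tool [-0.12  0.75  0.06] [3.1392 0.0441 1.885 ] 10.05
```

Request:
send_rows([
  [[0.05,0,-0.002],[0,0,0],-1],
  [[0.05,0,-0.002],[0,0,0],-1],
  [[0,0,0],[0,0,0],-1],
])

```text
time_s: 10.35
ee_pos: [0.5959, -0.0753, 0.0623]
eef_rot: [3.138, 0.047, 1.885]
force: [1.9, -4.7, 10.4]
grip_width: 0.0291
grip_force: 30.0
```

```bash
python3 st.py
```

```text
grasp along(from mouth) -0.1051 lat 0.0004 z 0.0812 F along -5.0 lat 0.3 z 10.4 mom tool [-0.07 -0.98  0.04] [3.1383 0.0467 1.8848] 10.35
```

Request:
send_rows([
  [[0,0,-0.01],[0,-0.03,0],-1],
  [[0,0,-0.01],[0,-0.03,0],-1],
  [[0,0,-0.01],[0,-0.03,0],-1],
  [[0,0,-0.01],[0,-0.03,0],-1],
])

```text
time_s: 10.75
ee_pos: [0.5959, -0.0754, 0.0633]
eef_rot: [3.138, 0.061, 1.885]
force: [2.7, -6.4, 9.5]
grip_width: 0.0291
grip_force: 30.0
```

```bash
python3 st.py
```

```text
grasp along(from mouth) -0.1048 lat 0.0004 z 0.0823 F along -6.9 lat 0.6 z 9.5 mom tool [-0.29 -1.31  0.05] [3.1384 0.0613 1.8847] 10.75
```

Request:
send_rows([
  [[0,0,-0.01],[0,-0.03,0],-1],
  [[0,0,-0.01],[0,-0.03,0],-1],
  [[0,0,-0.01],[0,-0.03,0],-1],
])

```text
time_s: 11.05
ee_pos: [0.5957, -0.0751, 0.0639]
eef_rot: [3.139, 0.072, 1.885]
force: [2.9, -3.6, 6.5]
grip_width: 0.0292
grip_force: 30.0
```

```bash
python3 st.py
```

```text
grasp along(from mouth) -0.1043 lat 0.0003 z 0.0829 F along -4.3 lat 1.6 z 6.5 mom tool [-0.34 -1.09  0.09] [3.1387 0.0716 1.8846] 11.05
```

Request:
send_rows([
  [[0,0,-0.01],[0,-0.03,0],-1],
  [[0,0,-0.01],[0,-0.03,0],-1],
  [[0,0,-0.01],[0,-0.03,0],-1],
])

```text
time_s: 11.35
ee_pos: [0.5954, -0.0749, 0.0642]
eef_rot: [3.14, 0.082, 1.885]
force: [3.9, -5.6, 2.1]
grip_width: 0.0292
grip_force: 30.0
```

```bash
python3 st.py
```

```text
grasp along(from mouth) -0.1039 lat 0.0001 z 0.0831 F along -6.6 lat 2.0 z 2.1 mom tool [-0.58 -1.23  0.11] [3.1395 0.0819 1.8846] 11.35
```

Request:
send_rows([
  [[0.03,0.01,-0.002],[0,0,0],-1],
  [[0.03,0,-0.002],[0,0,0],-1],
  [[0,0,0],[0,0,0],-1],
])

```text
time_s: 11.65
ee_pos: [0.5953, -0.0744, 0.0642]
eef_rot: [3.14, 0.084, 1.884]
force: [6.5, -14.3, 1.1]
grip_width: 0.0293
grip_force: 30.0
```

```bash
python3 st.py
```

```text
grasp along(from mouth) -0.1033 lat 0.0001 z 0.0831 F along -15.6 lat 1.7 z 1.1 mom tool [-0.32 -2.77  0.07] [3.1396 0.0837 1.8844] 11.65
```

Request:
send_rows([
  [[-0.02,0,0.01],[0,0.02,0],-1],
  [[0,0,0.01],[0,0.02,0],-1],
  [[0,0,0.01],[0,0.02,0],-1],
])

```text
time_s: 11.95
ee_pos: [0.5954, -0.0744, 0.0639]
eef_rot: [3.14, 0.075, 1.884]
force: [-0.5, -7.3, 10.4]
grip_width: 0.0294
grip_force: 30.0
```

```bash
python3 st.py
```

```text
grasp along(from mouth) -0.1035 lat 0.0002 z 0.0829 F along -6.8 lat -2.7 z 10.4 mom tool [ 0.39 -1.47  0.03] [3.1396 0.0754 1.8845] 11.95
```

Request:
send_rows([
  [[0,0,0.01],[0,0.02,0],-1],
  [[0,0,0.01],[0,0.02,0],-1],
])

```text
time_s: 12.15
ee_pos: [0.5955, -0.0744, 0.0638]
eef_rot: [3.139, 0.071, 1.885]
force: [-2.8, -6.2, 15.4]
grip_width: 0.0293
grip_force: 30.0
```

```bash
python3 st.py
```

```text
grasp along(from mouth) -0.1035 lat 0.0003 z 0.0828 F along -5.0 lat -4.6 z 15.4 mom tool [ 0.73 -1.24 -0.08] [3.1393 0.0706 1.8845] 12.15
```

Request:
send_rows([
  [[0,0,0.01],[0,0.02,0],-1],
  [[0,0,0.01],[0,0.02,0],-1],
])

```text
time_s: 12.35
ee_pos: [0.5956, -0.0743, 0.0633]
eef_rot: [3.139, 0.066, 1.885]
force: [-0.2, -6.2, 10.7]
grip_width: 0.0292
grip_force: 30.0
```

```bash
python3 st.py
```

```text
grasp along(from mouth) -0.1036 lat 0.0004 z 0.0822 F along -5.9 lat -2.1 z 10.7 mom tool [ 0.28 -1.18 -0.07] [3.139  0.0658 1.8847] 12.35
```

Request:
send_rows([
  [[-0.06,0,0.02],[0,0.05,0],-1],
  [[0,0,0.02],[0,0.06,0],-1],
  [[0,0,0.01],[0,0.06,0],-1],
  [[0,0,0],[0,0,0],-1],
])

```text
time_s: 12.75
ee_pos: [0.5958, -0.0746, 0.0617]
eef_rot: [3.139, 0.043, 1.885]
force: [-3.7, 3.9, 15.9]
grip_width: 0.0295
grip_force: 30.0
```

```bash
python3 st.py
```

```text
grasp along(from mouth) -0.1044 lat 0.0005 z 0.0807 F along 4.9 lat -2.3 z 15.9 mom tool [ 0.36  0.77 -0.06] [3.1395 0.0428 1.885 ] 12.75
```

Request:
send_rows([
  [[0.03,-0.012,0],[0,0,0],-1],
  [[0.02,0,0],[0,0,0],-1],
  [[0,0,0],[0,0,0],-1],
])

```text
time_s: 13.05
ee_pos: [0.5957, -0.0745, 0.0619]
eef_rot: [3.138, 0.046, 1.885]
force: [0.9, -4.7, 13.3]
grip_width: 0.0294
grip_force: 30.0
```

```bash
python3 st.py
```

```text
grasp along(from mouth) -0.1042 lat 0.0004 z 0.0809 F along -4.8 lat -0.6 z 13.3 mom tool [ 0.01 -0.95 -0.02] [3.1381 0.0456 1.8848] 13.05
```

Request:
send_rows([
  [[0,0,-0.004],[0,-0.012,0],-1],
  [[0,0,-0.004],[0,-0.012,0],-1],
  [[0,0,-0.004],[0,-0.012,0],-1],
  [[0,0,-0.004],[0,-0.012,0],-1],
])

```text
time_s: 13.45
ee_pos: [0.5957, -0.0745, 0.0623]
eef_rot: [3.138, 0.051, 1.885]
force: [1.8, -5.5, 12.4]
grip_width: 0.0291
grip_force: 30.0
```

```bash
python3 st.py
```

```text
grasp along(from mouth) -0.1041 lat 0.0004 z 0.0813 F along -5.8 lat 0.0 z 12.4 mom tool [-0.11 -1.08 -0.01] [3.1381 0.0514 1.8847] 13.45
```

Request:
send_rows([
  [[0,0,-0.004],[0,-0.012,0],-1],
  [[0,0,-0.004],[0,-0.012,0],-1],
  [[0,0,-0.004],[0,-0.012,0],-1],
  [[0,0,-0.004],[0,-0.012,0],-1],
])

```text
time_s: 13.85
ee_pos: [0.5957, -0.0746, 0.0627]
eef_rot: [3.138, 0.057, 1.885]
force: [1.6, -5.7, 11.4]
grip_width: 0.0295
grip_force: 30.0
```

```bash
python3 st.py
```

```text
grasp along(from mouth) -0.1041 lat 0.0004 z 0.0817 F along -5.9 lat -0.2 z 11.4 mom tool [-0.14 -1.19 -0.03] [3.1382 0.0572 1.8846] 13.85
```

Request:
send_rows([
  [[0,0,-0.004],[0,-0.012,0],-1],
  [[0,0,-0.004],[0,-0.012,0],-1],
  [[0,0,-0.004],[0,-0.012,0],-1],
  [[0,0,-0.004],[0,-0.012,0],-1],
])

```text
time_s: 14.25
ee_pos: [0.5956, -0.0746, 0.0631]
eef_rot: [3.138, 0.063, 1.885]
force: [3.2, -5.8, 10.7]
grip_width: 0.0293
grip_force: 30.0
```

```bash
python3 st.py
```

```text
grasp along(from mouth) -0.1040 lat 0.0004 z 0.0821 F along -6.5 lat 1.2 z 10.7 mom tool [-0.18 -1.33  0.05] [3.1383 0.063  1.8846] 14.25
```

Request:
send_rows([
  [[0,0,-0.004],[0,-0.012,0],-1],
  [[0,0,-0.004],[0,-0.012,0],-1],
  [[0,0,-0.004],[0,-0.012,0],-1],
  [[0,0,-0.004],[0,-0.012,0],-1],
])

```text
time_s: 14.65
ee_pos: [0.5956, -0.0746, 0.0635]
eef_rot: [3.138, 0.069, 1.885]
force: [3.3, -6.3, 9.3]
grip_width: 0.0289
grip_force: 30.0
```

```bash
python3 st.py
```

```text
grasp along(from mouth) -0.1039 lat 0.0004 z 0.0824 F along -7.0 lat 1.2 z 9.3 mom tool [-0.33 -1.37  0.05] [3.1383 0.0688 1.8846] 14.65
```

Request:
send_rows([
  [[0,0,-0.004],[0,-0.012,0],-1],
  [[0,0,-0.004],[0,-0.012,0],-1],
  [[0,0,-0.004],[0,-0.012,0],-1],
  [[0,0,-0.004],[0,-0.012,0],-1],
])

```text
time_s: 15.05
ee_pos: [0.5955, -0.0745, 0.0636]
eef_rot: [3.139, 0.074, 1.885]
force: [4.0, -6.2, 4.9]
grip_width: 0.0296
grip_force: 30.0
```

```bash
python3 st.py
```

```text
grasp along(from mouth) -0.1036 lat 0.0003 z 0.0825 F along -7.2 lat 1.9 z 4.9 mom tool [-0.52 -1.29  0.1 ] [3.1387 0.0741 1.8846] 15.05
```

Request:
send_rows([
  [[0,0,-0.004],[0,-0.012,0],-1],
  [[0,0,-0.004],[0,-0.012,0],-1],
  [[0,0,-0.004],[0,-0.012,0],-1],
  [[0,0,-0.004],[0,-0.012,0],-1],
])

```text
time_s: 15.45
ee_pos: [0.5951, -0.0741, 0.0636]
eef_rot: [3.14, 0.079, 1.885]
force: [4.2, -4.2, 4.4]
grip_width: 0.0293
grip_force: 30.0
```

```bash
python3 st.py
```

```text
grasp along(from mouth) -0.1030 lat 0.0000 z 0.0825 F along -5.2 lat 2.7 z 4.4 mom tool [-0.59 -0.94  0.16] [3.1395 0.0789 1.8846] 15.45
```

Request:
send_rows([
  [[0.01,0.012,0],[0,0,0],-1],
  [[0.02,0,0],[0,0,0],-1],
  [[0.02,0,0],[0,0,0],-1],
])

```text
time_s: 15.75
ee_pos: [0.5948, -0.0726, 0.0635]
eef_rot: [3.14, 0.079, 1.885]
force: [3.1, -4.6, 5.9]
grip_width: 0.0293
grip_force: 30.0
```

```bash
python3 st.py
```

```text
grasp along(from mouth) -0.1015 lat 0.0003 z 0.0824 F along -5.4 lat 1.6 z 5.9 mom tool [-0.32 -0.91  0.14] [3.1399 0.0788 1.8845] 15.75
```

It advances 1.5 mm with the force steady, so the nose is in the hole. Driving home.

Request:
send_rows([
  [[0.04,0.005,-0.003],[0,0,0],-1],
  [[0.04,0,-0.003],[0,0,0],-1],
  [[0.04,0,-0.003],[0,0,0],-1],
])

```text
time_s: 16.05
ee_pos: [0.5938, -0.0691, 0.0634]
eef_rot: [3.14, 0.079, 1.885]
force: [2.8, -6.4, 4.7]
grip_width: 0.0288
grip_force: 30.0
```

```bash
python3 st.py
```

```text
grasp along(from mouth) -0.0979 lat 0.0003 z 0.0824 F along -6.9 lat 0.7 z 4.7 mom tool [-0.18 -1.14  0.13] [3.1401 0.079  1.8847] 16.05
```

Request:
send_rows([
  [[0.04,0,-0.003],[0,0,0],-1],
  [[0.04,0,-0.003],[0,0,0],-1],
])

```text
time_s: 16.25
ee_pos: [0.593, -0.0669, 0.0635]
eef_rot: [3.14, 0.079, 1.885]
force: [2.5, -6.2, 6.1]
grip_width: 0.029
grip_force: 30.0
```

```bash
python3 st.py
```

```text
grasp along(from mouth) -0.0955 lat 0.0003 z 0.0824 F along -6.7 lat 0.5 z 6.1 mom tool [-0.2  -1.2   0.08] [3.1401 0.0791 1.8847] 16.25
```

Request:
send_rows([
  [[0.03,0,-0.002],[0,0,0],-1],
  [[0.03,0,-0.002],[0,0,0],-1],
  [[0.03,0,-0.002],[0,0,0],-1],
  [[0.03,0,-0.002],[0,0,0],-1],
], squeeze=45)

```text
time_s: 16.65
ee_pos: [0.5926, -0.0655, 0.0636]
eef_rot: [3.139, 0.083, 1.884]
force: [10.3, -25.1, -0.8]
grip_width: 0.0293
grip_force: 45.0
```

```bash
python3 st.py
```

```text
grasp along(from mouth) -0.0940 lat 0.0003 z 0.0825 F along -27.1 lat 2.1 z -0.8 mom tool [-0.41 -4.7   0.07] [3.1392 0.0826 1.8843] 16.65
```

Request:
send_rows([
  [[-0.04,0,0.003],[0,0,0],-1],
  [[-0.04,0,0.003],[0,0,0],-1],
  [[0,0,0],[0,0,0],-1],
])

```text
time_s: 16.95
ee_pos: [0.5927, -0.0657, 0.0635]
eef_rot: [3.14, 0.079, 1.884]
force: [2.6, -4.2, 6.7]
grip_width: 0.0288
grip_force: 45.0
```

```bash
python3 st.py
```

```text
grasp along(from mouth) -0.0942 lat 0.0004 z 0.0824 F along -4.8 lat 1.2 z 6.7 mom tool [-0.14 -0.95  0.07] [3.14   0.0787 1.8845] 16.95
```

Still seated with a light push. Opening, then rising.

Request:
send_rows([
  [[0,0,0],[0,0,0],1],
  [[0,0,0],[0,0,0],1],
  [[0,0,0],[0,0,0],1],
  [[0,0,0],[0,0,0],1],
  [[0,0,0],[0,0,0],1],
  [[0,0,0],[0,0,0],1],
  [[0,0,0],[0,0,0],1],
  [[0,0,0],[0,0,0],1],
  [[0,0,0],[0,0,0],1],
  [[0,0,0],[0,0,0],1],
])

```text
time_s: 17.95
ee_pos: [0.592, -0.065, 0.0626]
eef_rot: [-3.142, 0.078, 1.885]
force: [-0.7, 0.5, 0.8]
grip_width: 0.0937
grip_force: 0.0
```

Request:
send_rows([
  [[0,0,-0.5],[0,0,0],1],
  [[0,0,-0.8],[0,0,0],1],
  [[0,0,-0.8],[0,0,0],1],
  [[0,0,-0.8],[0,0,0],1],
  [[0,0,-0.8],[0,0,0],1],
  [[-1,0,0],[0,0,0],1],
  [[-1,0,0],[0,0,0],1],
  [[-1,0,0],[0,0,0],1],
  [[-1,0,0],[0,0,0],1],
  [[-1,0,0],[0,0,0],1],
  [[-1,0,0],[0,0,0],1],
  [[0,0,0],[0,0,0],1],
])

```text
time_s: 19.15
ee_pos: [0.645, -0.2305, 0.1883]
eef_rot: [3.141, 0.079, 1.882]
force: [-0.9, -0.1, -0.9]
grip_width: 0.0939
grip_force: 0.0
```

```bash
python3 - <<'E'
from fit import *
a=[]
for n,r in(("top",(120,200,180,280)),("scene",(150,230,255,355))):
    c=camera(n);a.append(cv2.resize(c["pixels"][r[0]:r[1],r[2]:r[3],::-1],(400,320),interpolation=2))
    B,W,S,Rd=masks(c,(120,205,180,300) if n=="top" else (150,270,255,345))
    t=.3135;d=np.array([-np.sin(t),np.cos(t),0]);
    if len(Rd):print(n,"red along",np.percentile(Rd@d,[0,50,100]).round(4),len(Rd),Rd.mean(0).round(4))
cv2.imwrite("pics/end.png",np.hstack(a))
o=get_obs();print(o["time_s"],o["force"],o["grip_width"],o["ee_pos"])
E
```

```text
top red along [-0.2542 -0.2418 -0.2305] 36 [ 0.5897 -0.0633  0.0987]
scene red along [-0.2562 -0.2513 -0.2437] 7 [ 0.5896 -0.0726  0.0979]
19.25 [ 0.54496838 -0.36555219  0.58578503] 0.0941951716792338 [ 0.64467829 -0.22755236  0.18791322]
```

View pics/end.png

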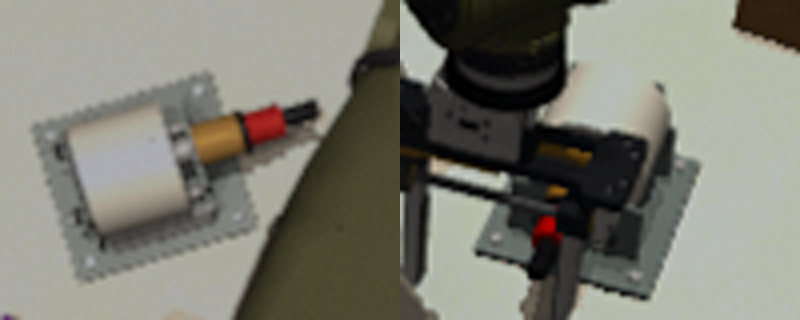

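Top view: the collar at (243,130) sits directly against the brass bush, with no grey shaft showing and the roll in place. The grip moved about 101 mm of the roughly 102 mm needed, and the push ended at a hard 27 N stop. The gripper is clear.

```bash
python3 -c "
from station import *
print(hand_in())"
```

```text
the job is handed in; nothing more can be done
None
```

The spindle is through the roll and the far hole, and its push ended at a hard 27 N stop with the collar against the brass bush in the top view. The job was handed in at about 19 s with the gripper clear, and no verdict was returned.

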